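# Point out the next repair and its driver, then call the technician

### The arm

A 7-joint arm with a two-finger parallel gripper is mounted at the origin on a cart in front of the work surface, level with it; the furniture and walls round the work are solid. World frame = base frame: x ahead of the robot, y to its left, z up, the work surface at z = 0. Lengths are in m, angles in rad, forces in N, time in s.
With the tool pointing down it reaches from about 0.425 to 0.95 m from the base axis. Payload 4.7 kg.
Tool frame: the origin (TCP) lies between the finger pads, 19 mm behind the fingertips; this is the grasp point; z points along the fingers, y is the line along which they close (so a half turn about z gives the same grasp; the last joint's range is limited). The gripper opens to 85 mm and grips with 20 to 120 N. Pads are 22 mm wide; open, the fingers measure 114 mm over their backs; the gripper's body (76 mm by 85 mm) begins 54 mm behind the grasp point. The pads swing forward as they close: fully open they stand 13 mm farther back than shut.
Start: joints at [1.107, 0.469, -0.049, 1.532, 0.024, 1.141, -0.082], TCP at [0.284, -0.612, 0.25] pointing down, gripper open.
Joint ranges: [-2.59, 2.59], [-0.33, 1.99], [-1.39, 1.29], [0.1, 2.45], [-1.04, 4.18], [0.21, 1.99], [-2.66, 2.66]. Speed limits (rad/s): [2.57, 2.57, 3.14, 3.14, 3.14, 3.14, 3.14].

### API

Orientations are given as a unit quaternion [x, y, z, w].
In Python, from rig import sensors, viewer, job gives the robot as it stands. The module is installed in compiled form; this text tells all that it offers.
- The arm moves only by the tool step_arm, never from a script. Its argument "steps" is a list of rows, each a list of 3 entries, a list of its own where there are three numbers: the turn, a rotation vector about the tool's x, y, z in normalised numbers (1 is 4 rad), then the shift along the tool's x, y, z in parts of the range, where 1.0 means 60 cm, then the opening, from 0 (shut) to 1 (fully open). In form: [[[ax, ay, az], [tx, ty, tz], fingers], ...]. A call has exactly 8 rows; each row is the pose to reach, as a shift and turn from the pose commanded when the call began, along the tool's axes at that moment; what a row does not reach only later rows make up. A row lasts 1/8 s, in which the tool goes at most 62.5 mm and 10.7 degrees, less where a joint would pass 70% of its speed; a pose out of reach is approached as far as the arm can. A shift or turn number past 1, either way, is cut back to 1. A call with a gripper value outside its range is refused whole. The fingers move at their own pace and stop on an object; the grip force is fixed at half the most. Time passes only in rows, so rows that repeat a pose let the fingers close, or fill a call up. It gives the time, the measured TCP pose, the force, the opening and the grip force at its end, in the units of the state.
- sensors.get_obs(): the state, without advancing time (a new reading comes with each control period).
- viewer.camera(name): name is "scene" or "side" or "wrist"; returns (picture, depth): 384x512x3 uint8, red, green, blue; 384x512 float32, m along the optical axis (not along the pixel's ray), 0 where there is no reading.
- viewer.camera_model(name): a dict with "K" (3x3 intrinsics, pixels), "world_from_camera" (4x4, takes a point from camera to world coordinates); the wrist camera has in their place "mount" (4x4, takes a point from camera to tool coordinates, whose origin is the TCP and whose axes are the flange's). Camera axes: x right, y up, looking along -z (the intrinsics and any distortion apply to the point x, -y, -z); pixel columns grow to the right and rows downward; lengths in m; the calibration is good to about 2 mm. The wrist camera is an equidistant fisheye: a pixel r from the principal point sees the ray r / f radians off the axis. A picture is of the moment at which its call begins: read the wrist's pose just before it. camera_model takes no time and is no camera call.
- job.finish_job(): hands the job in; it is judged then, once.
The state is a dict: "clock": time; "joint_pos": joint angles; "joint_vel": joint speeds; "effort": joint torques, N m; "tcp_pos": TCP position; "tcp_rot": TCP orientation; "wrist_force": force on the tool from outside, world axes, zero at the start; "torque": the same for the moment, N m; "finger_gap": finger opening in m; "grip_force": force on a finger pad.
Only numpy, scipy, OpenCV 4.12 (cv2) and the standard library are available. Lean on these libraries where they do the work, as an engineer would, in place of code of your own. Each camera call takes 0.05 s, during which the arm holds its last target. There are 200 camera calls.

### The job

Show the technician the next repair: with the fingers pointing down, hold the fingertips two or three centimetres above the middle of the pink phone for two seconds, then in the same way above the middle of the red screwdriver's handle for two seconds, then press the orange call button down and let it come up again. Touch nothing but the button, and go from one to the next well above everything (15 cm or more), because coming down low over another phone or screwdriver counts as pointing at the wrong one.

Things in the scene. Friction and masses are not known exactly. Their poses are not given: they have to be found in the camera images.
- pink_phone: Loose phone 133 x 67 mm, 12 mm high, plain magenta-pink back up, lying flat; one of three phones in a row on the left, in any order. Origin at the centre of its underside (so under its middle); z up, x along its length.
- blue_phone: Loose phone 145 x 72 mm, 11 mm high, plain dark blue back up, lying flat; one of three phones in a row on the left, in any order. Origin at the centre of its underside (so under its middle); z up, x along its length.
- case_phone: Loose phone in a clear case 145 x 78 mm, 10 mm high, black screen up, lying flat; one of three phones in a row on the left, in any order. Origin at the centre of its underside (so under its middle); z up, x along its length.
- red_driver: Loose precision screwdriver, 134 mm long, red ribbed handle 82 mm long and 10 mm thick, thin steel shaft, lying flat on the surface with its handle towards the robot; one of three side by side on the right, in any order. Origin under the middle of its whole length; y along the driver towards the handle's end, the handle's middle 19 mm that way.
- red_driver_handle (a point): Middle of the red driver's handle, on its axis (5 mm above the surface).
- blue_driver: Loose precision screwdriver, 134 mm long, blue ribbed handle 82 mm long and 10 mm thick, thin steel shaft, lying flat on the surface with its handle towards the robot; one of three side by side on the right, in any order. Origin under the middle of its whole length; y along the driver towards the handle's end, the handle's middle 19 mm that way.
- blue_driver_handle (a point): Middle of the blue driver's handle, on its axis (5 mm above the surface).
- yellow_driver: Loose precision screwdriver, 134 mm long, yellow ribbed handle 82 mm long and 10 mm thick, thin steel shaft, lying flat on the surface with its handle towards the robot; one of three side by side on the right, in any order. Origin under the middle of its whole length; y along the driver towards the handle's end, the handle's middle 19 mm that way.
- yellow_driver_handle (a point): Middle of the yellow driver's handle, on its axis (5 mm above the surface).
- call_button_top (a point): Centre of the top face of the orange call button: a 36 mm round cap standing on a black round housing (52 mm across, 12 mm high) fixed to the surface. The cap's top is 22 mm above the surface when released, 16 mm when fully down. z up; it is pressed straight down.
- call_button (a joint): Travel of the call button in m: 0 released, 0.006 fully down. It counts from 0.004. A spring pushes back with about 1.5 N at the start and 5 N fully down; it comes up by itself when let go.
- flux_jar: Small cream jar with a green lid, 42 mm across, 27 mm high; loose bystander at the back left. Origin at the centre of its underside. Not part of the work.
- tape_1: Roll of pale masking tape lying flat, 100 mm across, 25 mm high; loose bystander at the back left. Origin at the centre of its underside. Not part of the work.
- solder_spool: Spool of solder wire standing on its flange, 54 mm across, 27 mm high; loose bystander at the right. Origin at the centre of its underside. Not part of the work.
- alcohol_bottle: White bottle with a blue cap, 62 mm across, 116 mm high, fixed; stands at the back left behind the phones. Origin at the centre of its underside. Not part of the work. (A tall narrow sign also stands fixed behind the phones, near the middle: x beyond 0.62 m, y from 0.02 to 0.13 m.)
There are look-alikes about, which are no part of the job. There is more than one size of the part that bears call_button_top; the job needs the largest.

How it is judged:
By the outcome, as a careful person would: the job done as asked, in the order asked, and still so for the second after the job is handed in, with the robot touching nothing.
It also fails if it takes over 51 s, if anything falls off the work surface, if the arm or the gripper's body presses on something with over 40 N, if the wrist force passes 120 N, or if a joint passes its speed limit or range.

## Working session

There is one attempt and no reset: what is moved stays moved. The work goes in short steps, Python scripts to look and compute and a tool call to move; the robot and the scene stay as the last step left them, time stands still between calls to the robot, and variables do not carry over. Pictures are saved under pics/ and viewed, at most 10 in all, crops included, and the job is handed in when it is done.

Besides the shell and the picture viewer there is one more tool, called as a command line: name --argument value ..., lists and objects as JSON in quotes. step_arm: Moves the arm, as the interface text tells. Its arguments: {"type":"object","properties":{"steps":{"type":"array"}},"required":["steps"]}

```bash
mkdir -p pics
cat > h.py <<'E'
import numpy as np, cv2
from rig import sensors, viewer, job
def cast(name,u,v,z):
    m=viewer.camera_model(name);K=np.array(m["K"]);T=np.array(m["world_from_camera"])
    d=np.linalg.inv(K)@[u,v,1.];d=T[:3,:3]@(d*[1,-1,-1]);o=T[:3,3]
    return o+d*(z-o[2])/d[2]
E
python3 - <<'E'
from h import *
o=sensors.get_obs();print(o)
for n in("scene","side"):
    p,d=viewer.camera(n);np.savez(n,p=p,d=d);cv2.imwrite(f"pics/{n}.png",cv2.resize(p[...,::-1],(768,576)))
    m=viewer.camera_model(n);print(n,m)
E
```

```text
{'clock': 0.0, 'joint_pos': array([ 1.10709412,  0.46943897, -0.04860248,  1.53372456,  0.02408902,
        1.14098369, -0.08229002]), 'joint_vel': array([ 0.00078637,  0.00271709,  0.00251565,  0.00032146, -0.00150658,
       -0.00066261, -0.00153429]), 'effort': array([ 4.67009741e-04, -5.10301995e+01, -4.59500717e-02, -2.37705213e+01,
        1.08301593e-02,  7.74426560e-03,  1.66634834e-05]), 'tcp_pos': array([ 0.28411234, -0.61167809,  0.2489501 ]), 'tcp_rot': array([ 9.76456044e-01,  2.15714218e-01, -2.41423752e-04, -9.54627390e-04]), 'wrist_force': array([-0.22669397, -0.73330714,  0.11191958]), 'torque': array([ 0.01484575, -0.02904202, -0.00970943]), 'grip_force': 0.0, 'finger_gap': 0.0851831759389574}
scene {'K': array([[490.66001508,   0.        , 254.22492418],
       [  0.        , 490.66001508, 192.65457825],
       [  0.        ,   0.        ,   1.        ]]), 'world_from_camera': array([[-0.28397131,  0.66178478, -0.69383081, -0.49492264],
       [-0.95879979, -0.18998687,  0.21120597,  0.3298253 ],
       [ 0.00795415,  0.72522127,  0.68846993,  1.07035555],
       [ 0.        ,  0.        ,  0.        ,  1.        ]])}
side {'K': array([[451.1038743 ,   0.        , 246.73797172],
       [  0.        , 451.1038743 , 192.29278632],
       [  0.        ,   0.        ,   1.        ]]), 'world_from_camera': array([[ 0.98502887,  0.05037761, -0.16486425,  0.33286983],
       [-0.17183099,  0.36384044, -0.91547487, -1.24308639],
       [ 0.01386484,  0.93009797,  0.36704977,  0.56782761],
       [ 0.        ,  0.        ,  0.        ,  1.        ]])}
```

View pics/scene.png

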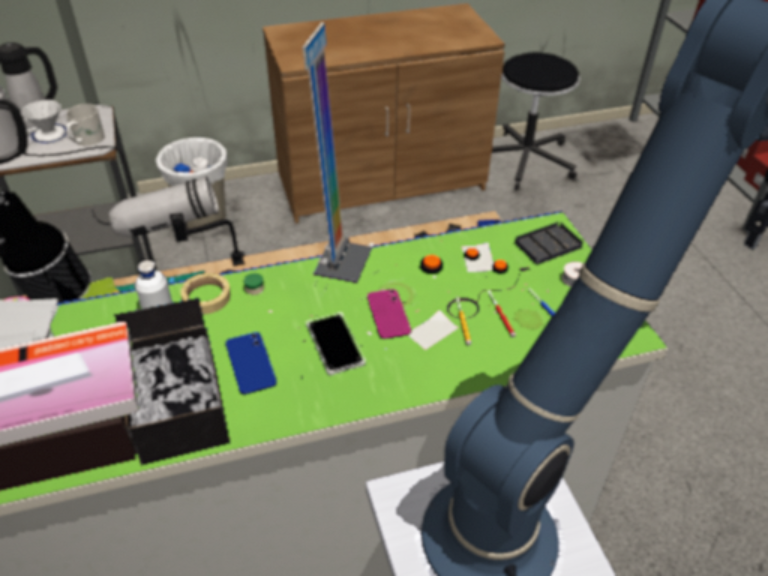

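View pics/side.png

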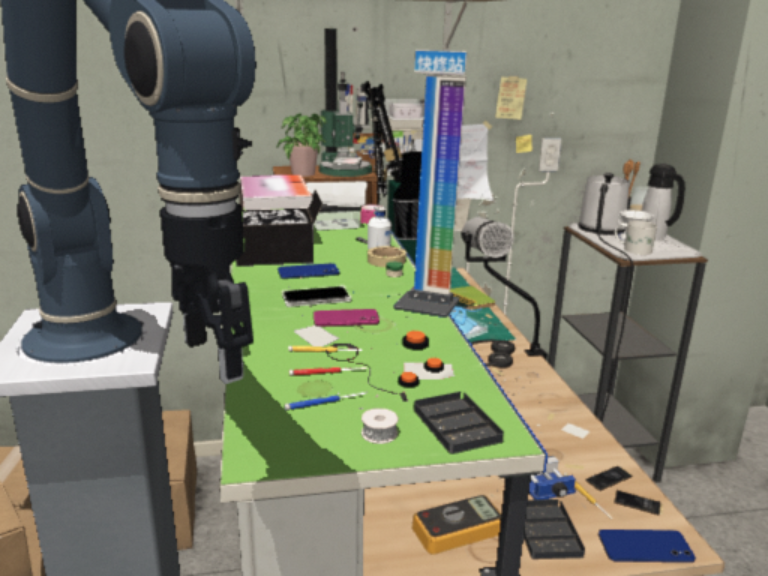

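The scene view shows the pink phone at about (388,313), the red driver at (503,322), and three orange buttons at (431,263), (472,254) and (500,266), all in enlarged pixels. In the side view the buttons are at (415,340), (433,364) and (409,379). The one at (431,263) looks largest, so I'll measure all three and check a crop.

```bash
cat > m.py <<'E'
from h import *
crops=[]
for n,zone in(("scene",(225,140,380,240)),("side",(180,180,330,280))):
    p=np.load(n+".npz")["p"];h=cv2.cvtColor(p,cv2.COLOR_RGB2HSV)
    x0,y0,x1,y1=zone
    for c,lo,hi,zz,amin in(("pink",(155,120,60),(174,255,255),.012,100),("red",(0,150,60),(5,255,255),.005,8),("red",(175,150,60),(180,255,255),.005,8),("orange",(5,150,120),(14,255,255),.022,15),("yellow",(15,150,120),(30,255,255),.005,8)):
        M=cv2.inRange(h,lo,hi);R=np.zeros_like(M);R[y0:y1,x0:x1]=M[y0:y1,x0:x1]
        k,l,s,ce=cv2.connectedComponentsWithStats(R)
        for i in range(1,k):
            if s[i,4]<amin: continue
            ct=max(cv2.findContours((l==i).astype(np.uint8),0,2)[0],key=cv2.contourArea)
            W=np.array([cast(n,u,v,zz)[:2] for u,v in ct[:,0]])
            r=cv2.minAreaRect((W*1000).astype(np.float32))
            print(n,c,ce[i].round(1),s[i,4],"centroid",cast(n,*ce[i],zz)[:2].round(4),"rect mm",np.round(r[0],1),np.round(r[1],1),round(r[2]))
    crops.append(cv2.resize(p[y0:y1,x0:x1,::-1],(600,390 if n=="scene" else 400)[:2],interpolation=cv2.INTER_CUBIC)[:390])
crops=[c[:, :] for c in crops]
cv2.imwrite("pics/crop.png",cv2.resize(np.hstack(crops),(800,390)) if 0 else crops[0]);cv2.imwrite("pics/crop2.png",crops[1])
E
python3 m.py
```

```text
scene pink [258.8 209. ] 605 centroid [0.499  0.0123] rect mm [501.8  11.8] [ 62.8 128.7] 87
scene red [337.2 215.2] 20 centroid [ 0.4153 -0.2093] rect mm [ 414.4 -209.3] [ 4.6 47.4] 90
scene orange [314.5 168. ] 32 centroid [ 0.6197 -0.2153] rect mm [ 619.7 -215.3] [23.  20.1] 74
scene orange [287.6 174.2] 70 centroid [ 0.6149 -0.12  ] rect mm [ 616.  -120.3] [34.3 34.2] 36
scene orange [333.3 176.3] 35 centroid [ 0.5646 -0.2584] rect mm [ 564.8 -258. ] [22.9 22.7] 35
scene orange [335.1 210.7] 27 centroid [ 0.4195 -0.2023] rect mm [ 414.4 -201.2] [ 8.6 69.9] 90
scene yellow [287.8 170.5] 17 centroid [ 0.6501 -0.1343] rect mm [ 649.2 -133.6] [36.4 17.9] 66
scene yellow [333.7 173.6] 9 centroid [ 0.5941 -0.2746] rect mm [ 593.7 -274.2] [23.   8.6] 62
scene yellow [309.1 216.8] 68 centroid [ 0.4321 -0.1255] rect mm [ 434.3 -126.1] [10.5 79. ] 79
side pink [230.  211.3] 396 centroid [ 0.5054 -0.0042] rect mm [507.1  -3.5] [ 72.2 126.2] 87
side red [210.5 247. ] 86 centroid [ 0.4261 -0.2073] rect mm [ 427.3 -206.8] [78.3 15.3] 1
side orange [286.6 184. ] 20 centroid [0.7283 0.1761] rect mm [727.2 173.3] [90.4  7. ] 73
side orange [294.7 185.2] 82 centroid [0.7535 0.1609] rect mm [754.7 163.3] [99.4 28.1] 74
side orange [276.6 224.2] 77 centroid [ 0.619 -0.133] rect mm [ 618.7 -134.2] [46.2 31. ] 77
side orange [289.1 241.4] 49 centroid [ 0.6271 -0.2385] rect mm [ 627.  -238.5] [29.2 20.8] 76
side orange [271.8 250.8] 55 centroid [ 0.5717 -0.2806] rect mm [ 571.4 -281.2] [30.5 22.9] 82
side yellow [310.2 199. ] 21 centroid [0.7824 0.0727] rect mm [781.   76.8] [18.8 56. ] 18
side yellow [209.4 232.5] 66 centroid [ 0.4312 -0.1233] rect mm [ 430.8 -123.5] [16.6 76.3] 74
```

View pics/crop.png

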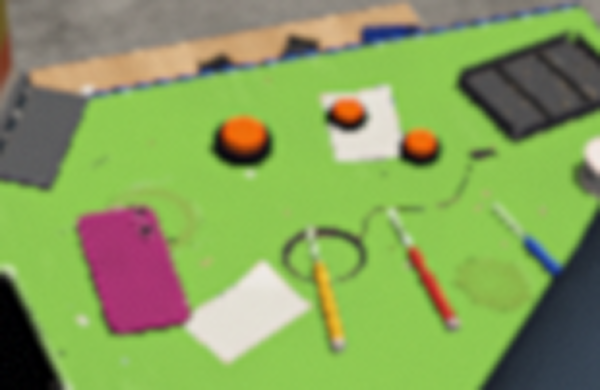

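View pics/crop2.png

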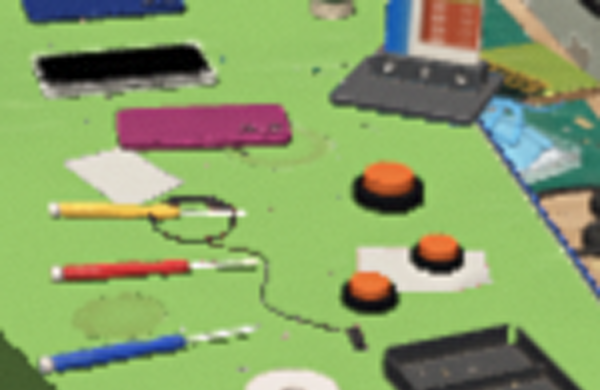

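The crop confirms it: of the three buttons (scene 431,263, 472,254 and 500,266), the left one at (431,263) is the call button. Its cap measures about 36 mm, against about 23 mm for the other two. The pink phone is at roughly (0.505, 0.006) and the red handle at roughly (0.425, -0.207). I'll move at z = 0.25 and refine these with the wrist camera.

The rows are not in the units I measure in: shifts go in shares of 60 cm and turns go in shares of 4 rad. I convert before sending: -23 cm / 60 = -0.3833, 22.5 cm / 60 = 0.375.

step_arm --steps '[[[0,0,0],[0.0333,-0.0333,0],0],[[0,0,0],[0.0833,-0.0833,0],0],[[0,0,0],[0.15,-0.15,0],0],[[0,0,0],[0.2167,-0.2167,0],0],[[0,0,0],[0.2833,-0.2833,0],0],[[0,0,0],[0.3333,-0.3417,0],0],[[0,0,0],[0.375,-0.3833,0],0],[[0,0,0],[0.375,-0.3833,0],0]]'

```text
clock: 1.1
tcp_pos: [0.3926, -0.3058, 0.2499]
tcp_rot: [0.976, 0.219, 0.0, -0.0]
wrist_force: [0.4, -1.2, 0.2]
finger_gap: -0.0
grip_force: 0.0
```

```bash
cat >> h.py <<'E'
from scipy.spatial.transform import Rotation as R
def wcast(o,u,v,z):
    m=viewer.camera_model("wrist");K=np.array(m["K"]);T=np.array(m["mount"])
    x=np.array([(u-K[0,2])/K[0,0],(v-K[1,2])/K[1,1]]);r=np.hypot(*x)
    s=np.sin(r)/max(r,1e-9);c=np.array([x[0]*s,-x[1]*s,-np.cos(r)])
    Q=R.from_quat(o["tcp_rot"]).as_matrix();d=Q@T[:3,:3]@c;p=o["tcp_pos"]+Q@T[:3,3]
    return p+d*(z-p[2])/d[2]
E
cat > w.py <<'E'
from h import *
import sys
o=sensors.get_obs();p,d=viewer.camera("wrist");print(o["clock"],o["tcp_pos"],o["tcp_rot"],o["finger_gap"])
cv2.imwrite(f"pics/{sys.argv[1]}.png",cv2.resize(p[...,::-1],(768,576)))
if len(sys.argv)>2: print(viewer.camera_model("wrist"))
h=cv2.cvtColor(p,cv2.COLOR_RGB2HSV)
for c,lo,hi,zz in(("pink",(155,110,50),(174,255,255),.012),("red",(0,150,60),(5,255,255),.007),("redB",(175,150,60),(180,255,255),.007),("orange",(5,150,100),(20,255,255),.022)):
    k,l,s,ce=cv2.connectedComponentsWithStats(cv2.inRange(h,lo,hi))
    for i in range(1,k):
        if s[i,4]<25: continue
        ct=max(cv2.findContours((l==i).astype(np.uint8),0,2)[0],key=cv2.contourArea)
        W=np.array([wcast(o,u,v,zz)[:2] for u,v in ct[:,0]]);r=cv2.minAreaRect((W*1000).astype(np.float32))
        print(c,ce[i].round(),s[i,4],"rect",np.round(r[0],1),np.round(r[1],1),round(r[2]))
E
python3 w.py w1 1
```

```text
1.1 [ 0.39264451 -0.30577015  0.24994608] [ 9.75824823e-01  2.18553682e-01  1.32109817e-04 -4.31315672e-04] -3.7271076393512924e-05
{'K': array([[297.31863964,   0.        , 257.44653925],
       [  0.        , 297.31863964, 183.33458388],
       [  0.        ,   0.        ,   1.        ]]), 'mount': array([[ 3.61233272e-04,  9.57056529e-01,  2.89901138e-01,
         7.28150818e-02],
       [ 9.99999901e-01, -4.21377880e-04,  1.45046741e-04,
        -2.82455426e-04],
       [ 2.60975857e-04,  2.89901057e-01, -9.57056586e-01,
        -1.22563886e-01],
       [ 0.00000000e+00,  0.00000000e+00,  0.00000000e+00,
         1.00000000e+00]])}
pink [77. 17.] 1304 rect [471.8   6.8] [66.6 60.5] 88
red [198.  99.] 395 rect [ 425.6 -209.4] [ 8.3 81.3] 89
orange [291.   8.] 320 rect [ 571.2 -263.8] [23.3 24.8] 28
```

View pics/w1.png

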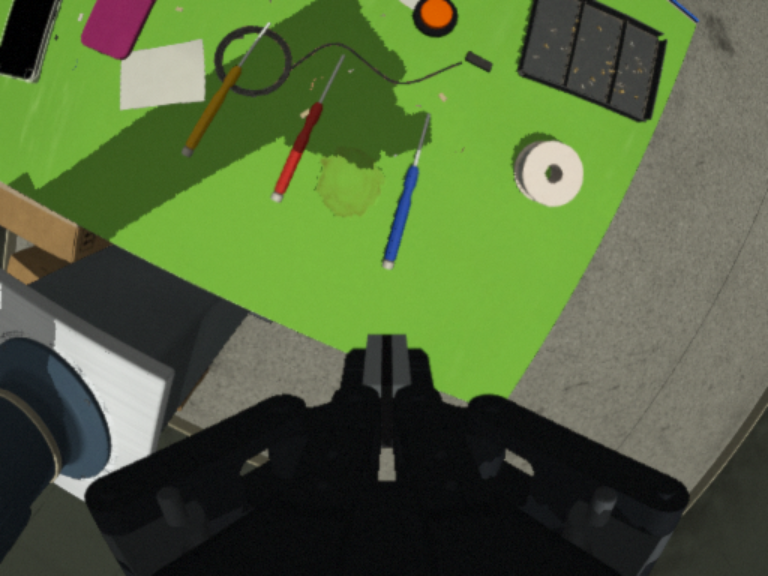

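The wrist view shows the red handle at about (297,150) enlarged, which puts its middle at (0.4256, -0.2094), 81 mm long and matching the scene and side views. The pink phone and the big button are partly outside the view. Next I'll go above the phone.

Scaled: -23.5 cm / 60 = -0.3917, -21 cm / 60 = -0.35.

step_arm --steps '[[[0,0,0],[0.0333,-0.0333,0],0],[[0,0,0],[0.0833,-0.0833,0],0],[[0,0,0],[0.15,-0.15,0],0],[[0,0,0],[0.2167,-0.2167,0],0],[[0,0,0],[0.2833,-0.2833,0],0],[[0,0,0],[0.35,-0.35,0],0],[[0,0,0],[0.3917,-0.3917,0],0],[[0,0,0],[0.3917,-0.3917,0],0]]'

```text
clock: 2.15
tcp_pos: [0.5066, 0.005, 0.2498]
tcp_rot: [0.976, 0.217, 0.0, -0.001]
wrist_force: [0.2, -0.6, 0.4]
finger_gap: 0.0002
grip_force: 0.0
```

```bash
python3 w.py w2
python3 - <<'E'
from h import *
o=sensors.get_obs();p,d=viewer.camera("side")
m=viewer.camera_model("side");T=np.array(m["world_from_camera"]);K=m["K"]
def pr(X):
    c=np.linalg.inv(T)@np.r_[X,1];c=c[:3]*[1,-1,-1];q=K@c;return q[:2]/q[2]
t=o["tcp_pos"];print("tcp px",pr(t))
for dz in(-.006,.006,.019,.032):print(dz,pr(t-[0,0,dz]))
u,v=pr(t);u,v=int(u),int(v);c=p[v-45:v+55,u-65:u+65,::-1];print(u-65,v-45)
cv2.imwrite("pics/tip.png",cv2.resize(c,None,fx=6,fy=6,interpolation=cv2.INTER_NEAREST))
v0=v
for uu in (u-2,u,u+2):
  print(uu,[(v,round(float(d[v,uu]),3)) for v in range(v0-4,v0+24,1)])
E
```

```text
2.15 [0.50659758 0.00503865 0.2497886 ] [ 9.76080522e-01  2.17408666e-01  1.84393824e-04 -5.02072720e-04] 0.00021962704649522525
pink [254. 151.] 4971 rect [508.1  11.1] [ 64.1 127.8] 87
red [366. 258.] 182 rect [ 435.7 -206.9] [ 9.4 62.2] 89
orange [387. 120.] 563 rect [ 620.6 -120. ] [34.2 34.1] 29
orange [441. 147.] 210 rect [ 630.3 -213. ] [23.7 24.9] 27
orange [442. 194.] 183 rect [ 575.2 -255.3] [24.4 24.9] 10
orange [371. 255.] 26 rect [ 447.1 -201.1] [ 3.1 41.2] 90
tcp px [229.93610671 134.02910605]
-0.006 [229.93651502 131.9682188 ]
0.006 [229.9356998  136.08294668]
0.019 [229.93482291 140.5089325 ]
0.032 [229.93395247 144.90237045]
164 89
227 [(130, 1.272), (131, 1.275), (132, 1.27), (133, 1.28), (134, 1.284), (135, 1.279), (136, 1.279), (137, 1.28), (138, 1.287), (139, 1.286), (140, 1.292), (141, 1.971), (142, 1.971), (143, 1.971), (144, 1.97), (145, 1.973), (146, 1.987), (147, 1.977), (148, 1.985), (149, 1.984), (150, 1.996), (151, 1.986), (152, 1.992), (153, 1.981), (154, 1.971), (155, 1.948), (156, 1.939), (157, 1.933)]
229 [(130, 1.273), (131, 1.276), (132, 1.275), (133, 1.278), (134, 1.277), (135, 1.278), (136, 1.277), (137, 1.281), (138, 1.28), (139, 1.28), (140, 1.289), (141, 1.286), (142, 1.98), (143, 1.978), (144, 1.983), (145, 1.987), (146, 1.983), (147, 1.97), (148, 1.987), (149, 1.988), (150, 1.991), (151, 1.991), (152, 1.994), (153, 1.988), (154, 1.971), (155, 1.948), (156, 1.943), (157, 1.935)]
231 [(130, 1.269), (131, 1.271), (132, 1.268), (133, 1.268), (134, 1.271), (135, 1.274), (136, 1.276), (137, 1.277), (138, 1.28), (139, 1.278), (140, 1.284), (141, 1.29), (142, 1.979), (143, 1.989), (144, 1.968), (145, 1.985), (146, 1.975), (147, 1.981), (148, 1.993), (149, 1.996), (150, 1.995), (151, 1.997), (152, 1.999), (153, 1.983), (154, 1.967), (155, 1.961), (156, 1.957), (157, 1.933)]
```

View pics/w2.png

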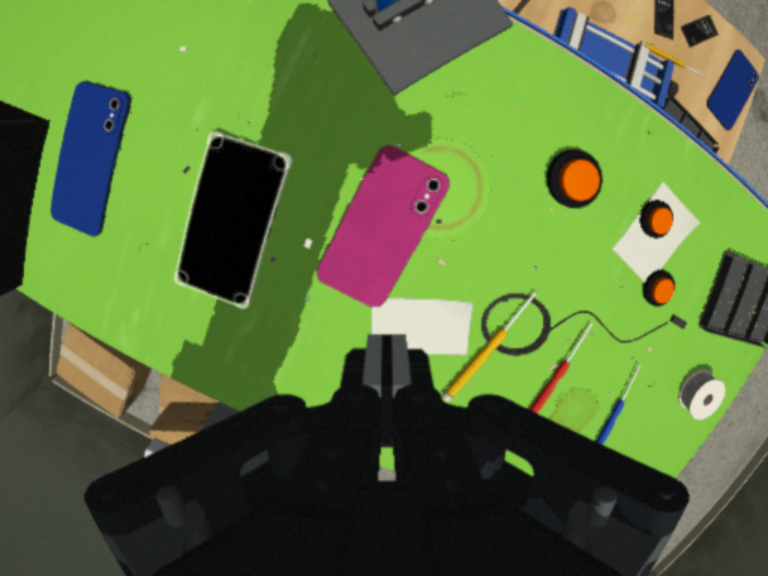

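View pics/tip.png

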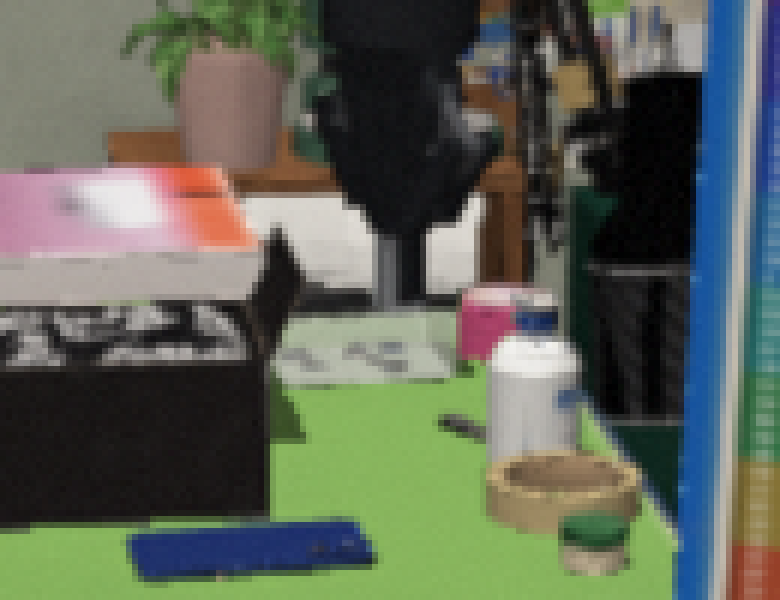

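The side view shows the shut fingertips ending at row ≈141.5, which fits 19 mm beyond the TCP. The wrist view shows the whole pink phone at (384,226) enlarged, middle at (0.507, 0.010) with size 64×128 mm. It also shows the big button at (575,178), at (0.621, -0.120). I'll descend over the phone to TCP z ≈ 0.056.

step_arm --steps '[[[0,0,0],[0.0033,-0.0067,0],0],[[0,0,0],[0.0033,-0.0067,0.05],0],[[0,0,0],[0.0033,-0.0067,0.1167],0],[[0,0,0],[0.0033,-0.0067,0.1833],0],[[0,0,0],[0.0033,-0.0067,0.25],0],[[0,0,0],[0.0033,-0.0067,0.3],0],[[0,0,0],[0.0033,-0.0067,0.3233],0],[[0,0,0],[0.0033,-0.0067,0.3233],0]]'

```text
clock: 3.25
tcp_pos: [0.5056, 0.0071, 0.0557]
tcp_rot: [0.977, 0.215, -0.001, 0.0]
wrist_force: [-0.1, -0.3, 0.3]
finger_gap: 0.0001
grip_force: 0.0
```

step_arm --steps '[[[0,0,0],[0,0,0],0],[[0,0,0],[0,0,0],0],[[0,0,0],[0,0,0],0],[[0,0,0],[0,0,0],0],[[0,0,0],[0,0,0],0],[[0,0,0],[0,0,0],0],[[0,0,0],[0,0,0],0],[[0,0,0],[0,0,0],0]]'

```text
clock: 4.25
tcp_pos: [0.5058, 0.0078, 0.056]
tcp_rot: [0.976, 0.216, -0.0, -0.0]
wrist_force: [-0.7, 0.6, -0.1]
finger_gap: -0.0003
grip_force: 0.0
```

```bash
python3 w.py w3
```

```text
4.25 [0.50579146 0.00781459 0.05595621] [ 9.76453944e-01  2.15725969e-01 -5.11487587e-05 -4.74827168e-06] -0.00027374282007945334
pink [261. 182.] 14483 rect [510.6  11.4] [ 63.1 123.4] 87
orange [493. 147.] 1481 rect [ 619.1 -116.6] [34.6 38.3] 24
```

step_arm --steps '[[[0,0,0],[0,0,0],0],[[0,0,0],[0,0,0],0],[[0,0,0],[0,0,0],0],[[0,0,0],[0,0,0],0],[[0,0,0],[0,0,0],0],[[0,0,0],[0,0,0],0],[[0,0,0],[0,0,0],0],[[0,0,0],[0,0,0],0]]'

```text
clock: 5.3
tcp_pos: [0.5058, 0.0078, 0.056]
tcp_rot: [0.976, 0.216, 0.0, 0.0]
wrist_force: [-0.2, 0.2, 0.7]
finger_gap: -0.0002
grip_force: 0.0
```

step_arm --steps '[[[0,0,0],[0,0,0],0],[[0,0,0],[0,0,0],0],[[0,0,0],[0,0,0],0],[[0,0,0],[0,0,0],0],[[0,0,0],[0,0,0],0],[[0,0,0],[0,0,0],0],[[0,0,0],[0,0,0],0],[[0,0,0],[0,0,0],0]]'

```text
clock: 6.3
tcp_pos: [0.5059, 0.0078, 0.056]
tcp_rot: [0.976, 0.216, 0.0, 0.0]
wrist_force: [0.1, 0.2, 0.1]
finger_gap: -0.0
grip_force: 0.0
```

Scaled: -19.5 cm / 60 = -0.325, -18 cm / 60 = -0.3.

step_arm --steps '[[[0,0,0],[0,0,-0.0333],0],[[0,0,0],[0,0,-0.1],0],[[0,0,0],[0,0,-0.1667],0],[[0,0,0],[0,0,-0.2333],0],[[0,0,0],[0,0,-0.3],0],[[0,0,0],[0,0,-0.325],0],[[0,0,0],[0,0,-0.325],0],[[0,0,0],[0,0,-0.325],0]]'

```text
clock: 7.3
tcp_pos: [0.5048, 0.0076, 0.2494]
tcp_rot: [0.976, 0.216, -0.001, -0.0]
wrist_force: [-1.5, -0.1, -0.3]
finger_gap: 0.0004
grip_force: 0.0
```

Scaled: -16.4 cm / 60 = -0.2733, 16.3 cm / 60 = 0.2717.

step_arm --steps '[[[0,0,0],[-0.0333,0.0333,0],0],[[0,0,0],[-0.0833,0.0833,0],0],[[0,0,0],[-0.1333,0.1333,0],0],[[0,0,0],[-0.1833,0.1833,0],0],[[0,0,0],[-0.2333,0.2333,0],0],[[0,0,0],[-0.2733,0.2717,0],0],[[0,0,0],[-0.2733,0.2717,0],0],[[0,0,0],[-0.2733,0.2717,0],0]]'

```text
clock: 8.3
tcp_pos: [0.4255, -0.2083, 0.2499]
tcp_rot: [0.976, 0.216, -0.001, -0.001]
wrist_force: [-0.1, 1.0, 0.3]
finger_gap: 0.0001
grip_force: 0.0
```

```bash
python3 w.py w4
```

```text
8.3 [ 0.42552113 -0.20826004  0.2498854 ] [ 9.76382728e-01  2.16044978e-01 -7.07647242e-04 -9.14420183e-04] 0.00012904532194803707
pink [129.  38.] 3575 rect [502.7   6.7] [ 65.6 121.3] 87
red [258. 155.] 395 rect [ 425.4 -208.5] [ 8.  81.2] 89
orange [338.  12.] 306 rect [ 627.7 -218.5] [24.  24.1] 71
orange [350.  67.] 322 rect [ 572.9 -261. ] [24.8 24.1] 26
orange [264. 150.] 38 rect [ 435.  -211.3] [50.  2.] 0
```

Scaled: 19.8 cm / 60 = 0.33, 19 cm / 60 = 0.3167.

step_arm --steps '[[[0,0,0],[0,0,0.0333],0],[[0,0,0],[0,0,0.1],0],[[0,0,0],[0,0,0.1667],0],[[0,0,0],[0,0,0.2333],0],[[0,0,0],[0,0,0.2833],0],[[0,0,0],[0,0,0.3167],0],[[0,0,0],[0,0,0.33],0],[[0,0,0],[0,0,0.33],0]]'

```text
clock: 9.35
tcp_pos: [0.426, -0.2084, 0.0528]
tcp_rot: [0.976, 0.216, -0.0, -0.0]
wrist_force: [0.7, -0.0, -0.0]
finger_gap: 0.0002
grip_force: 0.0
```

step_arm --steps '[[[0,0,0],[0,0,0],0],[[0,0,0],[0,0,0],0],[[0,0,0],[0,0,0],0],[[0,0,0],[0,0,0],0],[[0,0,0],[0,0,0],0],[[0,0,0],[0,0,0],0],[[0,0,0],[0,0,0],0],[[0,0,0],[0,0,0],0]]'

```text
clock: 10.35
tcp_pos: [0.4258, -0.2091, 0.053]
tcp_rot: [0.976, 0.216, 0.0, 0.0]
wrist_force: [0.0, -0.1, -0.4]
finger_gap: 0.0003
grip_force: 0.0
```

step_arm --steps '[[[0,0,0],[0,0,0],0],[[0,0,0],[0,0,0],0],[[0,0,0],[0,0,0],0],[[0,0,0],[0,0,0],0],[[0,0,0],[0,0,0],0],[[0,0,0],[0,0,0],0],[[0,0,0],[0,0,0],0],[[0,0,0],[0,0,0],0]]'

```text
clock: 11.35
tcp_pos: [0.4258, -0.2091, 0.053]
tcp_rot: [0.976, 0.216, 0.0, 0.0]
wrist_force: [0.3, 0.3, -0.3]
finger_gap: -0.0001
grip_force: 0.0
```

step_arm --steps '[[[0,0,0],[0,0,0],0],[[0,0,0],[0,0,0],0],[[0,0,0],[0,0,0],0],[[0,0,0],[0,0,0],0],[[0,0,0],[0,0,0],0],[[0,0,0],[0,0,0],0],[[0,0,0],[0,0,0],0],[[0,0,0],[0,0,0],0]]'

```text
clock: 12.35
tcp_pos: [0.4258, -0.2091, 0.053]
tcp_rot: [0.976, 0.216, 0.0, 0.0]
wrist_force: [-0.1, -0.7, -0.4]
finger_gap: -0.0
grip_force: 0.0
```

Scaled: -19.8 cm / 60 = -0.33, -18 cm / 60 = -0.3.

step_arm --steps '[[[0,0,0],[0,0,-0.0333],0],[[0,0,0],[0,0,-0.1],0],[[0,0,0],[0,0,-0.1667],0],[[0,0,0],[0,0,-0.2333],0],[[0,0,0],[0,0,-0.3],0],[[0,0,0],[0,0,-0.33],0],[[0,0,0],[0,0,-0.33],0],[[0,0,0],[0,0,-0.33],0]]'

```text
clock: 13.35
tcp_pos: [0.4251, -0.2089, 0.25]
tcp_rot: [0.976, 0.216, -0.001, -0.001]
wrist_force: [0.2, -0.7, -0.5]
finger_gap: 0.0002
grip_force: 0.0
```

Scaled: 21.4 cm / 60 = 0.3567, 18 cm / 60 = 0.3.

step_arm --steps '[[[0,0,0],[0.0333,0,0],0],[[0,0,0],[0.1,0,0],0],[[0,0,0],[0.1667,0,0],0],[[0,0,0],[0.2333,0,0],0],[[0,0,0],[0.3,0,0],0],[[0,0,0],[0.3567,0.0017,0],0],[[0,0,0],[0.3567,0.0017,0],0],[[0,0,0],[0.3567,0.0017,0],0]]'

```text
clock: 14.35
tcp_pos: [0.6192, -0.1203, 0.2495]
tcp_rot: [0.976, 0.216, -0.002, -0.0]
wrist_force: [-0.3, 0.2, -0.9]
finger_gap: 0.0
grip_force: 0.0
```

```bash
python3 w.py w5
```

```text
14.35 [ 0.61915147 -0.1202978   0.24945839] [ 9.76487646e-01  2.15567604e-01 -1.53865155e-03 -3.43189295e-04] 5.020700714583369e-06
pink [139. 186.] 3697 rect [510.2   8.2] [ 64.8 129.8] 87
orange [259. 155.] 662 rect [ 621.  -120.8] [34.4 33.7] 25
orange [332. 179.] 300 rect [ 632.8 -216.8] [23.5 25. ] 25
orange [339. 228.] 253 rect [ 578.  -258.7] [25.  24.6] 53
```

The cap centre at (0.621, -0.121) sits under the tool. I'll lower to about 14 mm above the cap, then press gently.

Scaled: 19.5 cm / 60 = 0.325, 19 cm / 60 = 0.3167.

step_arm --steps '[[[0,0,0],[0.0017,0.0017,0.0333],0],[[0,0,0],[0.0017,0.0017,0.1],0],[[0,0,0],[0.0017,0.0017,0.1667],0],[[0,0,0],[0.0017,0.0017,0.2333],0],[[0,0,0],[0.0017,0.0017,0.2833],0],[[0,0,0],[0.0017,0.0017,0.3167],0],[[0,0,0],[0.0017,0.0017,0.325],0],[[0,0,0],[0.0017,0.0017,0.325],0]]'

```text
clock: 15.4
tcp_pos: [0.6219, -0.1205, 0.0564]
tcp_rot: [0.976, 0.216, 0.0, 0.0]
wrist_force: [-0.6, -0.8, 1.2]
finger_gap: -0.0001
grip_force: 0.0
```

Scaled: 1.9 cm / 60 = 0.0317, 1.8 cm / 60 = 0.03.

step_arm --steps '[[[0,0,0],[0,0,0.0083],0],[[0,0,0],[0,0,0.0167],0],[[0,0,0],[0,0,0.0217],0],[[0,0,0],[0,0,0.025],0],[[0,0,0],[0,0,0.0283],0],[[0,0,0],[0,0,0.03],0],[[0,0,0],[0,0,0.0317],0],[[0,0,0],[0,0,0.0317],0]]'

```text
clock: 16.4
tcp_pos: [0.6216, -0.1204, 0.0372]
tcp_rot: [0.976, 0.216, 0.0, 0.0]
wrist_force: [-1.6, 0.4, 3.4]
finger_gap: 0.0001
grip_force: 1.7
```

Scaled: 0.2 cm / 60 = 0.0033, 0.1 cm / 60 = 0.0017.

step_arm --steps '[[[0,0,0],[0,0,0.0017],0],[[0,0,0],[0,0,0.0033],0],[[0,0,0],[0,0,0.0033],0],[[0,0,0],[0,0,0.0033],0],[[0,0,0],[0,0,0.0033],0],[[0,0,0],[0,0,0.0033],0],[[0,0,0],[0,0,0.0033],0],[[0,0,0],[0,0,0.0033],0]]'

```text
clock: 17.4
tcp_pos: [0.6216, -0.1204, 0.035]
tcp_rot: [0.976, 0.216, 0.0, 0.0]
wrist_force: [-1.2, 0.2, 4.2]
finger_gap: 0.0
grip_force: 2.3
```

Scaled: 0.05 cm / 60 = 0.0008.

step_arm --steps '[[[0,0,0],[0,0,0.0008],0],[[0,0,0],[0,0,0.0008],0],[[0,0,0],[0,0,0.0008],0],[[0,0,0],[0,0,0.0008],0],[[0,0,0],[0,0,0.0008],0],[[0,0,0],[0,0,0.0008],0],[[0,0,0],[0,0,0.0008],0],[[0,0,0],[0,0,0.0008],0]]'

```text
clock: 18.4
tcp_pos: [0.6216, -0.1204, 0.0348]
tcp_rot: [0.976, 0.216, 0.0, 0.0]
wrist_force: [-2.7, 0.4, 6.6]
finger_gap: 0.0001
grip_force: 3.3
```

The force rose to 6.6 N while the TCP moved only 0.2 mm, so the cap is fully down. I'll release it and rise.

Scaled: -21.5 cm / 60 = -0.3583, -18 cm / 60 = -0.3.

step_arm --steps '[[[0,0,0],[0,0,-0.0083],0],[[0,0,0],[0,0,-0.0333],0],[[0,0,0],[0,0,-0.1],0],[[0,0,0],[0,0,-0.1667],0],[[0,0,0],[0,0,-0.2333],0],[[0,0,0],[0,0,-0.3],0],[[0,0,0],[0,0,-0.3583],0],[[0,0,0],[0,0,-0.3583],0]]'

```text
clock: 19.4
tcp_pos: [0.6234, -0.1203, 0.2537]
tcp_rot: [0.976, 0.216, 0.004, 0.001]
wrist_force: [-0.8, -0.3, -0.9]
finger_gap: 0.0003
grip_force: 0.0
```

step_arm --steps '[[[0,0,0],[0,0,0],0],[[0,0,0],[0,0,0],0],[[0,0,0],[0,0,0],0],[[0,0,0],[0,0,0],0],[[0,0,0],[0,0,0],0],[[0,0,0],[0,0,0],0],[[0,0,0],[0,0,0],0],[[0,0,0],[0,0,0],0]]'

```text
clock: 20.4
tcp_pos: [0.6216, -0.1204, 0.2496]
tcp_rot: [0.976, 0.216, 0.0, 0.0]
wrist_force: [-0.8, 0.4, -1.3]
finger_gap: 0.0002
grip_force: 0.0
```

```bash
python3 w.py w6; python3 -c "
from h import *
print(job.finish_job())"
```

```text
20.4 [ 0.62158858 -0.12038293  0.24955876] [9.76462469e-01 2.15687373e-01 4.36674509e-05 3.36540509e-05] 0.00015066463643659226
pink [138. 188.] 3672 rect [510.    8.5] [ 64.6 129.6] 87
orange [258. 157.] 662 rect [ 621.4 -120.9] [34.4 33.8] 25
orange [331. 181.] 297 rect [ 632.9 -216.6] [23.6 24. ] 25
orange [338. 229.] 253 rect [ 578.  -258.5] [25.9 23.8] 30
the job is handed in; nothing more can be done
None
```

I handed the job in at about 20 s: I held the fingertips about 2.5 cm above the pink phone and then the red screwdriver's handle for about 3 s each, then pressed the largest orange button fully down and let it up, with no sign of touching anything else.

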